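# Couple the guard lever and hold the electrode guard open

### The arm

A 6-joint arm with a two-finger parallel gripper is mounted at the origin on the work surface. World frame = base frame: x ahead of the robot, y to its left, z up, the work surface at z = 0. Lengths are in m, angles in rad, forces in N, time in s.
With the tool pointing down it reaches from about 0.35 to 0.925 m from the base axis. Payload 6.4 kg.
Tool frame: the origin (TCP) lies on the centre line of the jaws, within the pads' length; the fingertips stand 19 mm ahead of it and the grasp point (between the pads) is the TCP; z points along the fingers, y is the line along which they close (so a half turn about z gives the same grasp; the last joint's range is limited). The gripper opens to 94 mm and grips with 3 to 60 N. Pads are 16 mm wide; open, the fingers measure 119 mm over their backs; the gripper's body (75 mm by 177 mm) begins 78 mm behind the grasp point.
Start: joints at [-1.408, 0.245, 1.558, -0, 1.339, -0.174], TCP at [0.215, -0.613, 0.224] pointing down, gripper open.
Joint ranges: [-3.13, 3.13], [-1.02, 2.26], [0.13, 2.54], [-0.95, 4.09], [0.21, 2.88], [-2.74, 2.74]. Speed limits (rad/s): [2.57, 2.57, 3.14, 3.14, 3.14, 3.14].

### API

Orientations are given as [roll, pitch, yaw] about the fixed x, y, z axes, in that order (R = Rz(yaw) Ry(pitch) Rx(roll)).
In Python, from workcell import robot, vision, finish_job gives the robot as it stands.
- The arm moves only by the shell command python3 -m inch 'ROWS' [OPENING] [FORCE]. ROWS is JSON, one flat list of numbers, 6 for each row, row after row: the shift along the tool's x, y, z normalised to -1 to 1, where 1 is 0.15 m, then the turn, a rotation vector about the tool's x, y, z normalised to -1 to 1, where 1 is 360 degrees. In form: [tx, ty, tz, rx, ry, rz, tx, ty, tz, rx, ry, rz, ...]. A call has 1 to 12 rows; each row is the pose to reach, as a shift and turn from the pose commanded when the call began, along the tool's axes at that moment, turning the shorter way round; what a row does not reach only later rows make up. A row lasts 1/10 s, in which the tool goes at most 50 mm and 8.59 degrees, less where a joint would pass 70% of its speed; a pose out of reach is approached as far as the arm can. A call with a number of a shift or a turn outside -1 to 1 is refused whole. A call with a gripper value outside its range is refused whole. OPENING is the opening, from -1 (shut) to 1 (fully open), set as the call begins (- or left out, the last holds). The fingers move at their own pace and stop on an object; FORCE is the grip in N (left out, the last holds). Time passes only in rows, so rows that repeat a pose let the fingers close. It gives the time, the measured TCP pose, the force, the opening and the grip force at its end, in the units of the state.
- robot.read_state(): the state, without advancing time (a new reading comes with each control period).
- vision.read_camera(name): name is "scene" or "side" or "wrist"; returns (picture, depth): 480x640x3 uint8, red, green, blue; 480x640 float32, m along the optical axis (not along the pixel's ray), 0 where there is no reading.
- vision.get_calibration(name): a dict with "K" (3x3 intrinsics, pixels), "distortion" ([k1, k2, p1, p2, k3] as OpenCV has them; the pictures are not rectified), "camera_from_world" (4x4, takes a point from world to camera coordinates). Camera axes: x right, y down, z forward; pixel columns grow to the right and rows downward; lengths in m; the calibration is good to about 2 mm. A picture is of the moment at which its call begins: read the wrist's pose just before it. get_calibration takes no time and is no camera call; for the wrist camera it gives the pose at the moment of the call.
- finish_job(): hands the job in; it is judged then, once.
The state is a dict: "time": time; "qpos": joint angles; "qd": joint speeds; "joint_torque": joint torques, N m; "tool_pos": TCP position; "eef_rot": TCP orientation; "force": force on the tool from outside, world axes, zero at the start; "wrist_torque": the same for the moment, N m; "opening": finger opening in m; "finger_force": force on a finger pad.
Only numpy, scipy, OpenCV 4.12 (cv2) and the standard library are available. Lean on these libraries where they do the work, as an engineer would, in place of code of your own. Each camera call takes 0.05 s, during which the arm holds its last target. There are 200 camera calls.

### The job

The clear guard in front of the copper electrode springs shut and its orange lever is uncoupled. Swing the lever back to its stop over the shut guard, drop the red-knobbed pin fully home through the blue fork and the lever, then swing the lever by its black grip until the guard stands 50 degrees open, over the yellow stripe, and finish while still holding it there by that grip. Touch neither panel nor fork while holding, and leave the short blue-knobbed pin, the electrodes and the other things on the bench where they are.

Things in the scene. Friction and masses are not known exactly. Their poses are not given: they have to be found in the camera images.
- station: Grey base plate 360 x 290 x 20 mm, fixed; carries guard, lever and, behind the guard, a chuck with electrode (120 mm high). Origin at table level on the vertical hinge axis (dark post, 202 mm high) shared by guard and lever. The shut guard lies along its -y from the hinge and opens towards its -x, the robot's side. A yellow stripe on the plate lies under the guard at 50 degrees open.
- hinge (a point): Point on the hinge axis, 185 mm above the table (level of the lever's top face); axes as the station's.
- guard (a joint): Opening angle of the guard, rad: 0 shut against its stop, grows as it swings to the station's -x side, at most 1.4. A spring always pushes it shut: torque 0.24 N m when shut, 0.50 N m at 50 degrees (0.873 rad). Nothing links it to the lever until the pin is in.
- lever (a joint): Angle of the lever, rad, about the same axis and in the same sense as the guard: 0 against its stop exactly over the shut guard, at most 1.4. It starts swung out by 0.3 to 0.7 and stays where it is left (friction 0.18 N m).
- lever_grip: Upright black round grip on the lever, 22 mm diameter, standing 45 mm above the lever's top face (185 to 230 mm above the table), 170 mm from the hinge axis. The lever is an orange bar, 28 mm wide, 10 mm thick (175 to 185 mm above the table). This body's origin lies on the hinge axis at table level; it turns with the lever.
- grip_top (a point): Centre of the black grip's top face, 230 mm above the table, 170 mm from the hinge.
- lever_hole (a point): Centre of the mouth of the lever's 15 mm hole, on the lever's top face, 185 mm above the table, 90 mm from the hinge.
- fork: Blue fork on top of the guard, 90 mm from the hinge: two plates 40 x 40 x 8 mm (165 to 173 and 187 to 195 mm above the table), each with a 15 mm hole, joined by a cheek on the side away from the robot; the lever's bar goes between the plates. Origin on the hinge axis at table level; it turns with the guard.
- fork_hole (a point): Centre of the mouth of the fork's hole, on the top face of the upper plate, 195 mm above the table, 90 mm from the hinge; z up.
- guard_panel: The guard: a white-framed clear panel, 210 mm long, 12 mm thick, from 30 to 145 mm above the table. Origin on the hinge axis at table level, the panel along its -y.
- stand: Grey block 150 x 50 x 50 mm, fixed, with two holes 35 mm either side of its middle along its x axis, in which the two pins stand, collar on the block's top. Which pin stands in which hole varies. Origin at the centre of its underside.
- pin: The pin to use, 42 to 84 g: shank 12 mm diameter, 34 mm long, chamfered foot; collar 26 mm diameter, 4 mm thick; red round knob 20 mm diameter, 32 mm high. Origin at its foot, z along the pin to the knob (knob from 38 to 70 mm). Starts upright in the stand, foot 16 mm above the table. Fully home, its collar rests on the fork (foot 34 mm below the hole's mouth).
- short_pin: Like the pin but with a blue knob and a shank only 15 mm long; not for this job, leave it in the stand. Origin at its foot.
- electrode0: Loose copper electrode on a dark block, 50 x 36 x 44 mm, on a sheet of paper to the robot's left; origin under its centre.
- electrode1: Another such electrode, 50 x 36 x 44 mm.
- electrode2: Another such electrode, 50 x 36 x 44 mm.
- parallel: Loose ground steel bar 140 x 25 x 40 mm, lying to the left; origin under its centre.
- oil: Loose white bottle with red cap, 56 mm diameter, 150 mm high, standing at the left; origin under its centre.
- driver: Loose screwdriver with a green handle, lying at the right, near the robot.

How it is judged:
By the outcome, as a careful person would: the job done as asked, in the order asked, and still so for the second after the job is handed in, while the arm keeps its last pose, push and grip.
It also fails if it takes over 64 s, if anything falls off the work surface, if the arm or the gripper's body presses on something with over 40 N, if the wrist force passes 120 N, or if a joint passes its speed limit or range.

## Working session

There is one attempt and no reset: what is moved stays moved. The work goes in short steps, Python scripts to look and compute and a shell command to move; the robot and the scene stay as the last step left them, time stands still between calls to the robot, and variables do not carry over. Pictures are saved under pics/ and viewed, at most 13 in all, crops included, and the job is handed in when it is done.

```bash
ls; mkdir -p pics
python3 - <<'E'
from workcell import robot, vision
import cv2,numpy as np
s=robot.read_state();print(s)
ims=[]
for n in("scene","side"):
    p,d=vision.read_camera(n);np.savez(f"pics/{n}0.npz",p=p,d=d);cv2.imwrite(f"pics/{n}0.png",p[:,:,::-1]);c=vision.get_calibration(n);print(n,c["K"],c["distortion"],np.linalg.inv(c["camera_from_world"]).round(3))
E
```

```text
pics
{'time': 0.0, 'qpos': array([-1.40810120e+00,  2.45792166e-01,  1.55899827e+00, -3.90188078e-05,
        1.33867126e+00, -1.74072716e-01]), 'qd': array([ 1.25269941e-03, -1.19619031e-03,  1.04722482e-04, -5.51216716e-04,
       -1.75425699e-03, -8.38008856e-05]), 'joint_torque': array([ 4.65901976e-04, -4.15828443e+01, -3.14602017e+01,  6.85126986e-02,
        3.32094007e-02, -1.45358886e-04]), 'tool_pos': array([ 0.21470614, -0.61292587,  0.22336779]), 'eef_rot': array([-3.13974528e+00, -2.86326801e-04,  3.36776592e-01]), 'force': array([-0.57410387, -0.60325438, -0.30222528]), 'wrist_torque': array([ 0.009413  ,  0.01350648, -0.04050989]), 'finger_force': 0.0, 'opening': 0.09390334627835197}
scene [[480.79283547   0.         317.53539939]
 [  0.         480.79283547 235.49574073]
 [  0.           0.           1.        ]] [0.01533499 0.         0.         0.         0.        ] [[ 0.809  0.466 -0.358  0.899]
 [ 0.587 -0.629  0.509 -0.534]
 [ 0.012 -0.622 -0.783  1.063]
 [ 0.     0.     0.     1.   ]]
side [[508.71705323   0.         324.14270479]
 [  0.         508.71705323 237.07068357]
 [  0.           0.           1.        ]] [-0.05391313  0.          0.          0.          0.        ] [[-0.915 -0.191  0.357  0.032]
 [-0.404  0.46  -0.791  1.043]
 [-0.013 -0.867 -0.498  0.746]
 [ 0.     0.     0.     1.   ]]
```

View pics/scene0.png

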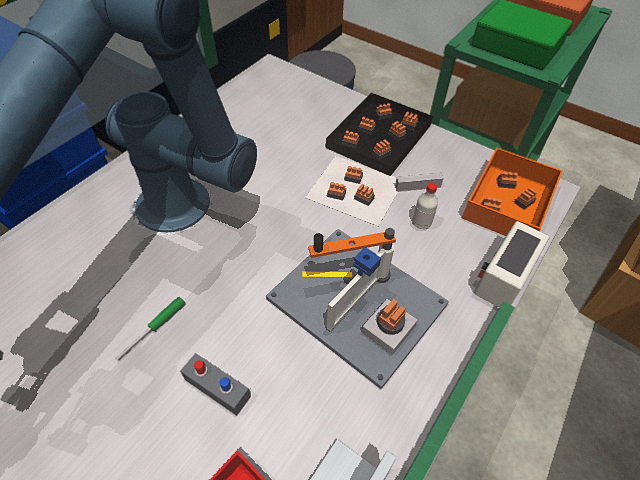

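View pics/side0.png

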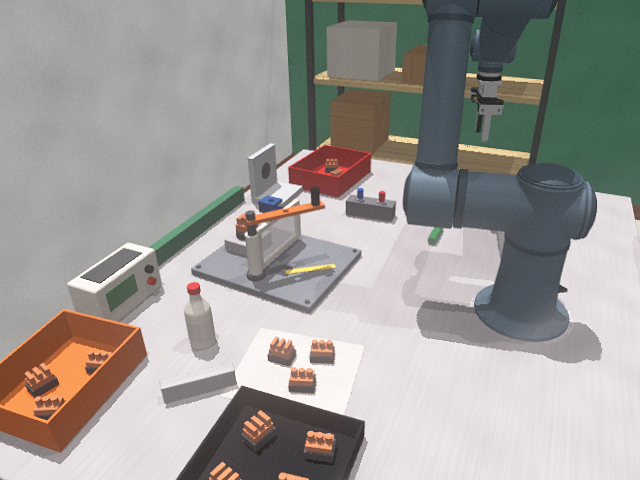

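Scene view: grip top is at about (318,237), post top (389,233), blue fork (368,260), red knob (200,366) and blue knob (225,384). Side view: grip is at (315,190), post (251,215), fork (270,203), red knob (382,196) and blue knob (361,192). Next I triangulate these across the two views.

```bash
cat > h.py <<'E'
import numpy as np,cv2
from scipy.spatial.transform import Rotation as R
def ray(c,uv):
    "origin and world direction (camera depth 1) of pixels"
    x=cv2.undistortPoints(np.array(uv,float).reshape(-1,1,2),c["K"],np.array(c["distortion"],float)).reshape(-1,2)
    T=np.linalg.inv(c["camera_from_world"])
    return T[:3,3],np.c_[x,np.ones(len(x))]@T[:3,:3].T
def plane(c,uv,z):
    o,d=ray(c,uv);return o+d*((z-o[2])/d[:,2])[:,None]
def tri(c1,u1,c2,u2):
    o1,d1=ray(c1,u1);o2,d2=ray(c2,u2);d1,d2=d1[0],d2[0]
    t=np.linalg.lstsq(np.c_[d1,-d2],o2-o1,rcond=None)[0]
    a,b=o1+t[0]*d1,o2+t[1]*d2;return (a+b)/2,np.linalg.norm(a-b)
def mask(p,col):
    h,s,v=[x.astype(int) for x in cv2.split(cv2.cvtColor(p,cv2.COLOR_RGB2HSV))]
    return {"red":((h<6)|(h>174))&(s>150)&(v>80),"blue":(h>100)&(h<125)&(s>140)&(v>50),"orange":(h>6)&(h<16)&(s>170)&(v>110),
      "yellow":(h>24)&(h<34)&(s>150),"black":v<60}[col].astype(np.uint8)
def blobs(m,amin=15):
    n,l,st,ce=cv2.connectedComponentsWithStats(m);return [(tuple(ce[i].round(1)),tuple(st[i])) for i in range(1,n) if st[i][4]>=amin]
def pts(c,d,m):
    v,u=np.nonzero(m&(d>0));o,r=ray(c,np.c_[u,v]);return o+r*d[v,u][:,None]
def move(s,target,yaw=None):
    "rows' units for a shift of world vector target-from-tool, and yaw turn"
    Rt=R.from_euler("xyz",s["eef_rot"]);sh=Rt.inv().apply(np.array(target)-s["tool_pos"])/0.15
    rv=np.zeros(3) if yaw is None else (Rt.inv()*R.from_euler("xyz",[np.pi,0,yaw])).as_rotvec()/(2*np.pi)
    return np.r_[sh,rv].round(4)
E
python3 - <<'E'
from h import *;from workcell import vision
for n in("scene","side"):
    z=np.load(f"pics/{n}0.npz");p,d=z["p"],z["d"];c=vision.get_calibration(n)
    roi=np.zeros((480,640),np.uint8)
    if n=="scene": roi[220:430,170:460]=1
    else: roi[140:300,200:410]=1
    for col in("red","blue","orange","yellow","black"):
        m=mask(p,col)*roi
        k,l,st,ce=cv2.connectedComponentsWithStats(m)
        for i in range(1,k):
            if st[i][4]>=25:
                q=pts(c,d,(l==i).astype(np.uint8));zt=q[:,2].max() if len(q) else 0
                print(n,col,ce[i].round(1),st[i],q.mean(0).round(3),"zmax",round(float(np.percentile(q[:,2],95)),3), "top",q[q[:,2]>np.percentile(q[:,2],95)-.006].mean(0).round(4))
E
python3 - <<'E'
import cv2
p=cv2.imread('pics/scene0.png')[220:420,170:460];s=cv2.imread('pics/side0.png')[150:290,190:410]
import numpy as np
a=cv2.resize(p,None,fx=2.6,fy=2.6,interpolation=2);cv2.imwrite('pics/c1.png',a)
b=cv2.resize(s,None,fx=3.6,fy=3.6,interpolation=2);cv2.imwrite('pics/c2.png',b)
E
```

```text
scene red [199.  366.6] [194 360  11  14  99] [ 0.457 -0.335  0.08 ] zmax 0.089 top [ 0.4555 -0.3335  0.0869]
scene blue [367.2 257.8] [355 248  26  21 270] [0.629 0.045 0.195] zmax 0.198 top [0.6289 0.0448 0.1953]
scene blue [224.1 383.2] [220 378   9  13  88] [ 0.526 -0.331  0.083] zmax 0.089 top [ 0.5251 -0.3291  0.0866]
scene orange [350.9 244. ] [309 232  87  26 832] [0.575 0.063 0.184] zmax 0.188 top [0.5737 0.0642 0.1853]
scene yellow [326.1 274.2] [302 271  46   6 181] [0.517 0.052 0.022] zmax 0.025 top [0.5171 0.0516 0.0225]
scene black [318.  242.4] [314 233   9  19 153] [0.525 0.001 0.216] zmax 0.232 top [0.5227 0.0046 0.2299]
scene black [388.4 236. ] [385 232   9   7  28] [0.635 0.128 0.194] zmax 0.199 top [0.6339 0.1276 0.1968]
scene black [387.  246.4] [383 243   9   7  37] [0.637 0.127 0.155] zmax 0.168 top [0.6377 0.1266 0.166 ]
scene black [386.8 326.5] [377 309  27  25 104] [ 0.73  -0.009  0.068] zmax 0.077 top [ 0.7203 -0.0026  0.0741]
side red [346.5 157.7] [325 145  46  33 362] [ 0.697 -0.648  0.05 ] zmax 0.076 top [ 0.6685 -0.6062  0.0738]
side red [309.9 154. ] [294 146  30  19  35] [ 0.841 -0.635  0.05 ] zmax 0.077 top [ 0.814  -0.566   0.0742]
side red [319.1 170.1] [303 163  28  13 126] [ 0.774 -0.566  0.019] zmax 0.075 top [ 0.715  -0.4213  0.0736]
```

View pics/c1.png

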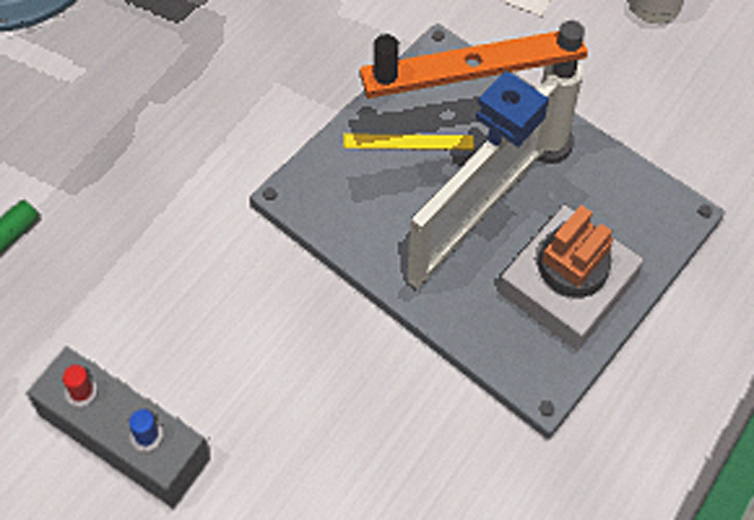

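View pics/c2.png

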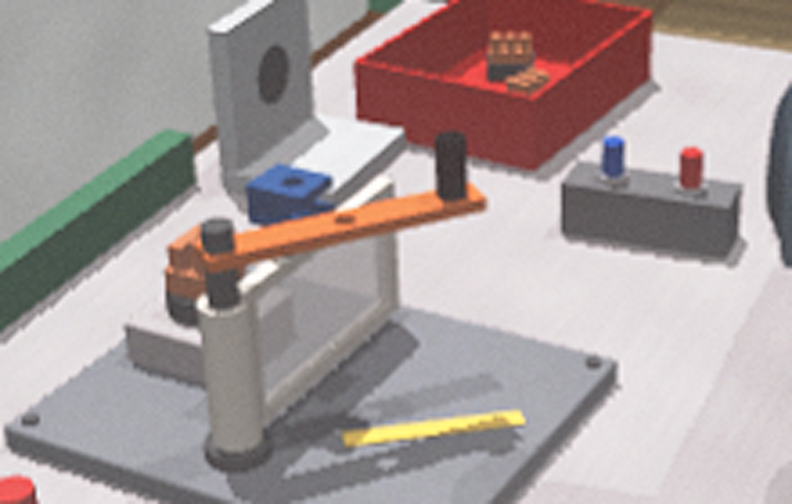

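Crops show: scene grip top (318.5,235.4), post top (389.6,230.8), fork hole (366.5,257.3), lever hole (352.3,243.1), red knob top (198.8,362.3). Side grip top (315.3,187.8), post top (250.6,213.1), fork hole (271.1,200.3), lever hole (286.1,210.6), red knob top (381.9,191.9).

Run:
```python
from h import *;from workcell import vision,robot
a,b=vision.get_calibration("scene"),vision.get_calibration("side")
F=dict(grip=((318.5,235.4),(315.3,187.8),.23),post=((389.6,230.8),(250.6,213.1),.202),fork=((366.5,257.3),(271.1,200.3),.195),lhole=((352.3,243.1),(286.1,210.6),.185),red=((198.8,362.3),(381.9,191.9),.086),blue=((225,379.6),(360.6,189.2),.086))
P={}
for k,(u,v,z) in F.items():
    t,e=tri(a,u,b,v);P[k]=t;print(k,t.round(4),round(e,4),"planes",plane(a,[u],z)[0][:2].round(4),plane(b,[v],z)[0][:2].round(4))
q=lambda i,j:(np.degrees(np.arctan2(*(P[j]-P[i])[1::-1])),np.linalg.norm((P[j]-P[i])[:2]))
for x in(("post","grip"),("post","fork"),("post","lhole"),("red","blue")):print(x,q(*x))
p=np.load("pics/scene0.npz")["p"];m=mask(p,"yellow");m[:260]=0;m[290:]=0;m[:,:290]=0;m[:,360:]=0
v,u=np.nonzero(m);w=plane(a,np.c_[u,v],.02)[:,:2];l=cv2.fitLine(w.astype(np.float32),2,0,.01,.01).ravel();print("stripe",l,np.degrees(np.arctan2(l[1],l[0])))
c=vision.get_calibration("wrist");Rt=R.from_euler("xyz",robot.read_state()["eef_rot"]).as_matrix();T=np.linalg.inv(c["camera_from_world"])
print("cam in tool",(Rt.T@(T[:3,3]-robot.read_state()["tool_pos"])).round(3),(Rt.T@T[:3,:3]).round(3),c["K"][0])
```

```text
grip [0.5203 0.0089 0.2303] 0.0005 planes [0.5204 0.0092] [0.5203 0.0082]
post [0.6306 0.1373 0.2   ] 0.001 planes [0.6317 0.1361] [0.6279 0.1405]
fork [0.6263 0.0459 0.1935] 0.0006 planes [0.627  0.0451] [0.6244 0.0486]
lhole [0.5746 0.0665 0.1841] 0.0023 planes [0.5759 0.0665] [0.5727 0.0676]
red [ 0.4531 -0.3294  0.0867] 0.0009 planes [ 0.4523 -0.3294] [ 0.4538 -0.3304]
blue [ 0.5224 -0.3248  0.0854] 0.0016 planes [ 0.5234 -0.3246] [ 0.5214 -0.3242]
('post', 'grip') (np.float64(-130.66524633420892), np.float64(0.16933433275756868))
('post', 'fork') (np.float64(-92.7428272142108), np.float64(0.09148725712806188))
('post', 'lhole') (np.float64(-128.39084211968196), np.float64(0.09032155650158584))
('red', 'blue') (np.float64(3.815681629560099), np.float64(0.06944478466292342))
stripe [0.7906864  0.61222136 0.5164524  0.05335156] 37.750294
cam in tool [ 0.066  0.001 -0.161] [[ 0.001 -0.973 -0.231]
 [ 1.     0.001 -0.001]
 [ 0.001 -0.231  0.973]] [392.09177428   0.         320.4594286 ]
```

```bash
python3 -m inch '[0.82,-0.81,-0.53,0,0,0, 0.82,-0.81,-0.53,0,0,0, 0.82,-0.81,-0.53,0,0,0, 0.82,-0.81,-0.53,0,0,0]' 1
python3 -m inch '[0.82,-0.81,0,0,0,0, 0.82,-0.81,0,0,0,0, 0.82,-0.81,0,0,0,0, 0.82,-0.81,0,0,0,0]'
python3 -m inch '[0.82,-0.81,0,0,0,0, 0.82,-0.81,0,0,0,0, 0.82,-0.81,0,0,0,0, 0.82,-0.81,0,0,0,0]'
python3 -m inch '[0.82,-0.81,0,0,0,-0.084, 0.82,-0.81,0,0,0,-0.084, 0.82,-0.81,0,0,0,-0.084, 0.82,-0.81,0,0,0,-0.084, 0.82,-0.81,0,0,0,-0.084, 0.82,-0.81,0,0,0,-0.084]'
python3 - <<'E'
from h import *;from workcell import robot,vision
s=robot.read_state();print(s["tool_pos"],s["eef_rot"],s["qpos"]);print(move(s,[.5203,.0089,.211],.866))
p,d=vision.read_camera("wrist");c=vision.get_calibration("wrist");np.savez("pics/w1.npz",p=p,d=d,**{k:np.array(v) for k,v in c.items()});cv2.imwrite("pics/w1.png",p[:,:,::-1])
E
```

```text
time: 0.5
tool_pos: [0.2915, -0.4562, 0.3047]
eef_rot: [-3.142, -0.0, 0.337]
force: [1.2, -0.4, -0.0]
opening: 0.0938
finger_force: 0.0
time: 0.9
tool_pos: [0.3676, -0.2996, 0.3037]
eef_rot: [-3.141, -0.0, 0.34]
force: [-0.8, -0.5, -0.8]
opening: 0.0941
finger_force: 0.0
time: 1.3
tool_pos: [0.4433, -0.1443, 0.3037]
eef_rot: [-3.141, -0.0, 0.34]
force: [-0.3, -0.2, 0.3]
opening: 0.0938
finger_force: 0.0
time: 1.9
tool_pos: [0.5182, 0.0078, 0.3035]
eef_rot: [-3.141, 0.001, 0.864]
force: [0.6, 0.6, -0.1]
opening: 0.0939
finger_force: 0.0
[0.51823197 0.0077526  0.30345752] [-3.14085177e+00  9.19157607e-04  8.64109592e-01] [-2.03809385e-01 -1.25371211e-01  1.80128040e+00 -4.50734506e-04
  1.46677562e+00  5.02924736e-01]
[ 1.530e-02  6.000e-03  6.164e-01 -1.000e-04  1.000e-04 -3.000e-04]
```

View pics/w1.png

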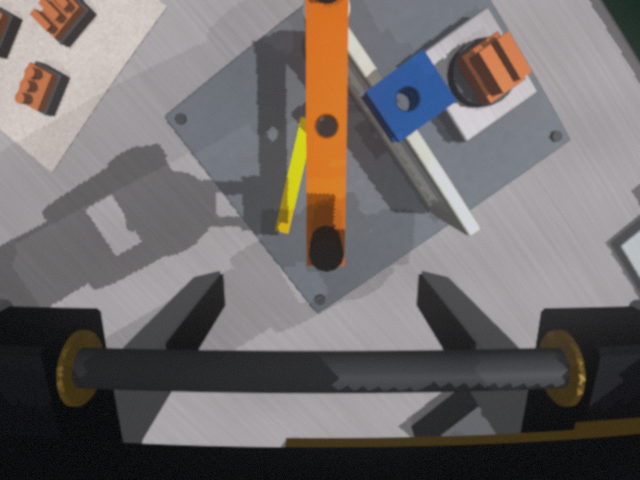

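Wrist view: grip top is at (326,246), centred between the fingers; lever hole at (326,126), fork hole at (407,98). I descend, grip, and compute refined points.

```bash
python3 - <<'E'
from h import *
c=dict(np.load("pics/w1.npz"))
for u,z in(((326,246),.23),((326,125.5),.185),((406.5,98),.195)):print(plane(c,[u],z)[0].round(4))
E
python3 -m inch '[0.015,0.006,0.2,0,0,0, 0.015,0.006,0.4,0,0,0, 0.015,0.006,0.55,0,0,0, 0.015,0.006,0.61,0,0,0, 0.015,0.006,0.61,0,0,0]'
python3 -m inch '[0,0,0,0,0,0, 0,0,0,0,0,0, 0,0,0,0,0,0, 0,0,0,0,0,0, 0,0,0,0,0,0, 0,0,0,0,0,0]' -1 25
```

```text
[0.5264 0.0099 0.23  ]
[0.5749 0.0661 0.185 ]
[0.6264 0.045  0.195 ]
time: 2.45
tool_pos: [0.5198, 0.008, 0.2114]
eef_rot: [-3.139, 0.001, 0.862]
force: [-0.1, -0.3, -0.1]
opening: 0.0938
finger_force: 0.0
time: 3.05
tool_pos: [0.5208, 0.009, 0.2126]
eef_rot: [3.141, -0.0, 0.865]
force: [0.2, -0.1, 0.2]
opening: 0.0493
finger_force: 0.0
```

```bash
python3 -m inch '[0,0,0,0,0,0, 0,0,0,0,0,0, 0,0,0,0,0,0, 0,0,0,0,0,0, 0,0,0,0,0,0]'
python3 - <<'E'
from h import *;from workcell import robot
s=robot.read_state()
H=np.array([.6305,.1372]);th0=np.radians(-130.4)
for dth in(5,10,15,20,25,30,35,38,39.5):
    t=th0+np.radians(dth);dlt=.17*np.array([np.cos(t)-np.cos(th0),np.sin(t)-np.sin(th0)])
    print(dth,move(s,np.r_[s["tool_pos"][:2]+dlt,s["tool_pos"][2]],s["eef_rot"][2]+np.radians(dth)))
print(s["tool_pos"])
E
```

```text
time: 3.55
tool_pos: [0.5208, 0.0088, 0.2124]
eef_rot: [3.141, 0.0, 0.865]
force: [0.4, -1.4, 0.0]
opening: 0.0217
finger_force: 25.0
5 [ 0.0044  0.0988  0.      0.      0.     -0.0139]
10 [ 1.740e-02  1.968e-01  1.000e-04  0.000e+00  0.000e+00 -2.780e-02]
15 [ 3.890e-02  2.933e-01  1.000e-04  0.000e+00  0.000e+00 -4.170e-02]
20 [ 6.880e-02  3.875e-01  1.000e-04  0.000e+00  0.000e+00 -5.560e-02]
25 [ 1.067e-01  4.788e-01  1.000e-04  0.000e+00  0.000e+00 -6.940e-02]
30 [ 1.525e-01  5.665e-01  2.000e-04  0.000e+00  0.000e+00 -8.330e-02]
35 [ 2.057e-01  6.498e-01  2.000e-04  0.000e+00  0.000e+00 -9.720e-02]
38 [ 2.410e-01  6.975e-01  2.000e-04  0.000e+00  0.000e+00 -1.056e-01]
39.5 [ 2.596e-01  7.206e-01  2.000e-04  0.000e+00  0.000e+00 -1.097e-01]
[0.52076373 0.00875864 0.21241812]
```

```bash
python3 -m inch '[0.004,0.099,0,0,0,-0.014, 0.017,0.197,0,0,0,-0.028, 0.039,0.293,0,0,0,-0.042, 0.069,0.388,0,0,0,-0.056, 0.107,0.479,0,0,0,-0.07, 0.153,0.567,0,0,0,-0.083, 0.19,0.62,0,0,0,-0.092, 0.206,0.65,0,0,0,-0.097, 0.22,0.675,0,0,0,-0.101, 0.23,0.685,0,0,0,-0.104, 0.241,0.698,0,0,0,-0.106, 0.241,0.698,0,0,0,-0.106]'
```

```text
time: 4.75
tool_pos: [0.6201, -0.0329, 0.2123]
eef_rot: [-3.13, 0.003, 1.531]
force: [-18.3, -6.9, 8.1]
opening: 0.0218
finger_force: 25.0
```

```bash
python3 -m inch '[0,0,0,0,0,0, 0,0,0,0,0,0, 0,0,0,0,0,0, 0,0,0,0,0,0, 0,0,0,0,0,0]' 0.2
python3 -m inch '[0,0,-0.2,0,0,0, 0,0,-0.5,0,0,0, 0,0,-0.7,0,0,0, 0.2,0,-0.7,0,0,0, 0.2,0,-0.7,0,0,0]'
python3 - <<'E'
from h import *;from workcell import robot,vision
s=robot.read_state();print(s["tool_pos"],s["eef_rot"])
p,d=vision.read_camera("wrist");c=vision.get_calibration("wrist");np.savez("pics/w2.npz",p=p,d=d,**{k:np.array(v) for k,v in c.items()});cv2.imwrite("pics/w2.png",p[:,:,::-1])
p,d=vision.read_camera("scene");c=vision.get_calibration("scene")
m=mask(p,"orange");m[:220]=0;m[330:]=0;m[:,:250]=0;m[:,460:]=0
q=pts(c,d,m);q=q[(q[:,2]>.18)&(q[:,2]<.19)];l=cv2.fitLine(q[:,:2].astype(np.float32),2,0,.01,.01).ravel();print("lever line",l,np.degrees(np.arctan2(l[1],l[0])))
E
```

```text
time: 5.25
tool_pos: [0.6239, -0.0313, 0.2124]
eef_rot: [3.141, -0.0, 1.531]
force: [-0.0, -0.9, -0.1]
opening: 0.0556
finger_force: 0.0
time: 5.75
tool_pos: [0.6256, 0.0005, 0.3191]
eef_rot: [3.139, -0.001, 1.533]
force: [-0.2, 0.2, -0.8]
opening: 0.0561
finger_force: 0.0
[6.25571612e-01 5.11147198e-04 3.19123245e-01] [ 3.13873411e+00 -5.35628957e-04  1.53325284e+00]
lever line [0.08179571 0.9966491  0.6274157  0.0328052 ] 85.308205
```

View pics/w2.png

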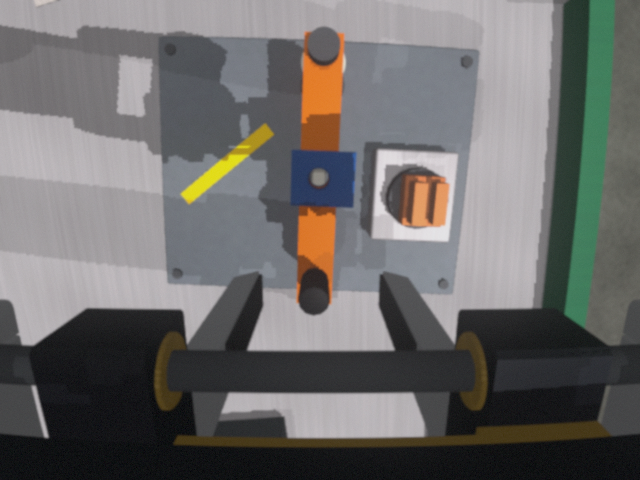

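Wrist view: lever lies through the fork, post top at (324,44), fork hole (319,177) with light showing through, grip top (314,295). I check the hole alignment and get the station axes.

Run:
```python
from h import *
c=dict(np.load("pics/w2.npz"));p=c["p"]
m=mask(p,"blue");m[:130]=0;m[230:]=0;m[:,:270]=0;m[:,380:]=0
cn,h=cv2.findContours(m,cv2.RETR_CCOMP,2);
for k,x in enumerate(cn):
    if cv2.contourArea(x)>30:
        print(h[0][k][3],cv2.contourArea(x),cv2.minAreaRect(x),cv2.minEnclosingCircle(x))
        w=plane(c,x.reshape(-1,2),.195)[:,:2].astype(np.float32);print("world",cv2.minAreaRect(w),cv2.minEnclosingCircle(w))
for u,z in(((323.5,44),.202),((318.5,177),.195),((314,297),.23)):print(plane(c,[u],z)[0].round(4))
m=mask(p,"orange");m[310:]=0;m[:,:290]=0;m[:,360:]=0
for a,b in((65,145),(212,280)):
    e=[(np.nonzero(m[r])[0].min(),np.nonzero(m[r])[0].max(),r) for r in range(a,b,4)]
    e=np.array(e,float);
    w=plane(c,np.c_[(e[:,0]+e[:,1])/2,e[:,2]],.185);l=np.polyfit(w[:,1],w[:,0],1);print("lever mid line x=",l, w[0].round(4),w[-1].round(4))
m=mask(p,"yellow");v,u=np.nonzero(m);w=plane(c,np.c_[u,v],.02)[:,:2].astype(np.float32);l=cv2.fitLine(w,2,0,.01,.01).ravel();print("stripe",l,np.degrees(np.arctan2(l[1],l[0])))
print(p[165:191,306:334].sum(2)//8)
```

```text
-1 140.0 ((301.5, 177.0), (34.0, 17.0), 90.0) ((302.0, 177.0), 18.027854919433594)
world ((0.6137199997901917, 0.045518916100263596), (0.024232128635048866, 0.01224388275295496), 87.54503631591797) ((0.6140710115432739, 0.04550386965274811), 0.012973308563232422)
[0.6326 0.133  0.202 ]
[0.6259 0.0452 0.195 ]
[ 0.6201 -0.0323  0.23  ]
lever mid line x= [0.07986201 0.62177902] [0.6317 0.1231 0.185 ] [0.6276 0.0705 0.185 ]
lever mid line x= [0.0667588 0.6220531] [0.6233 0.0183 0.185 ] [ 0.6201 -0.0323  0.185 ]
stripe [0.81904566 0.5737284  0.5039315  0.04215918] 35.010624
[[24 24 24 25 24 25 25 24 24 24 24 24 25 24 24 24 25 25 25 24 24 25 25 25
  25 24 23 26]
 [24 24 24 24 25 25 23 24 25 24 24 24 24 24 24 24 24 25 24 24 24 25 25 24
  25 24 24 25]
 [24 24 24 24 24 23 24 24 24 25 26 26 26 25 26 25 25 25 24 24 25 25 26 25
  25 25 24 24]
 [24 24 24 24 24 24 24 23 26 27 29 31 30 31 30 30 27 26 25 24 23 25 25 24
  24 25 24 25]
 [24 24 25 24 23 23 25 29 32 33 34 35 35 36 36 34 32 31 27 24 23 24 24 24
  25 25 25 25]
 [25 25 24 24 24 24 28 33 36 38 39 38 39 38 39 39 37 36 33 28 24 23 24 25
  25 
[... 1090 characters left out ...]
0 21 24 31 38 44 47 50 50 49 50 50 49 47 43 37 28 24 21 21 24
  24 25 24 25]
 [24 24 21 22 22 21 25 30 37 41 44 46 46 46 46 44 40 35 30 23 21 21 22 24
  24 24 25 24]
 [23 24 23 23 22 21 22 24 28 31 35 37 38 38 36 34 29 26 23 21 20 21 23 23
  24 25 25 25]
 [24 24 24 23 22 22 20 21 23 23 25 26 29 28 27 25 24 22 22 21 22 23 23 24
  24 25 25 24]
 [24 24 24 24 24 22 22 22 21 21 23 23 24 23 23 22 22 21 22 21 23 23 24 25
  24 25 24 25]
 [24 23 24 24 23 23 22 22 21 21 22 21 21 22 22 21 21 21 21 22 24 24 24 25
  24 25 25 25]
 [24 25 24 24 25 24 23 23 23 23 22 22 22 22 21 22 22 22 23 22 24 24 24 24
  25 24 24 25]
 [23 24 25 24 24 25 24 24 24 23 23 23 23 22 23 23 23 24 24 24 25 25 24 23
  23 24 25 25]]
```

```bash
python3 -m inch '[-0.95,-0.4,0,0,0,0, -0.95,-0.4,0,0,0,0, -0.95,-0.4,0,0,0,0, -0.95,-0.4,0,0,0,0]' 0.2
python3 -m inch '[-0.95,-0.6,0.4,0,0,0.233, -0.95,-0.6,0.4,0,0,0.233, -0.95,-0.6,0.4,0,0,0.233, -0.95,-0.6,0.4,0,0,0.233, -0.95,-0.6,0.4,0,0,0.233, -0.95,-0.6,0.4,0,0,0.233, -0.95,-0.6,0.4,0,0,0.233, -0.95,-0.6,0.4,0,0,0.233, -0.95,-0.6,0.4,0,0,0.233, -0.95,-0.6,0.4,0,0,0.233, -0.95,-0.6,0.4,0,0,0.233]'
cat > look.py <<'E'
from h import *;from workcell import robot,vision
import sys
s=robot.read_state();print(s["tool_pos"],s["eef_rot"],s["time"])
p,d=vision.read_camera("wrist");c=vision.get_calibration("wrist");n=sys.argv[1];np.savez(f"pics/{n}.npz",p=p,d=d,**{k:np.array(v) for k,v in c.items()});cv2.imwrite(f"pics/{n}.png",p[:,:,::-1])
for col in sys.argv[2:]:
    m=mask(p,col);k,l,st,ce=cv2.connectedComponentsWithStats(m)
    for i in range(1,k):
        if st[i][4]>60:
            q=pts(c,d,(l==i).astype(np.uint8))
            print(col,ce[i].round(1),st[i],q.mean(0).round(4) if len(q) else "", "top",q[q[:,2]>np.percentile(q[:,2],90)-.005].mean(0).round(4) if len(q) else "")
print(move(s,[.4531,-.3294,.1],.067))
E
python3 look.py w3 red blue
```

```text
time: 6.25
tool_pos: [0.5571, -0.1461, 0.3163]
eef_rot: [-3.139, 0.001, 1.524]
force: [0.3, 0.7, -0.1]
opening: 0.0564
finger_force: 0.0
time: 7.35
tool_pos: [0.4635, -0.2802, 0.2566]
eef_rot: [-3.14, 0.001, 0.067]
force: [-0.3, -0.6, 0.6]
opening: 0.0562
finger_force: 0.0
[ 0.46346377 -0.28015369  0.25661342] [-3.14048515e+00  1.02209569e-03  6.68011039e-02] 7.35
red [573.3  33. ] [ 491    0  149   75 5896] [ 0.6634 -0.5165  0.0221] top [ 0.6332 -0.4675  0.0749]
red [378.7 240.4] [368 228  22  24 374] [ 0.4563 -0.3324  0.086 ] top [ 0.4561 -0.3325  0.0862]
blue [382.  159.6] [371 149  23  22 395] [ 0.5252 -0.3281  0.0862] top [ 0.5252 -0.3282  0.0862]
[-8.9800e-02  3.2410e-01  1.0438e+00 -2.0000e-04  2.0000e-04 -0.0000e+00]
```

View pics/w3.png

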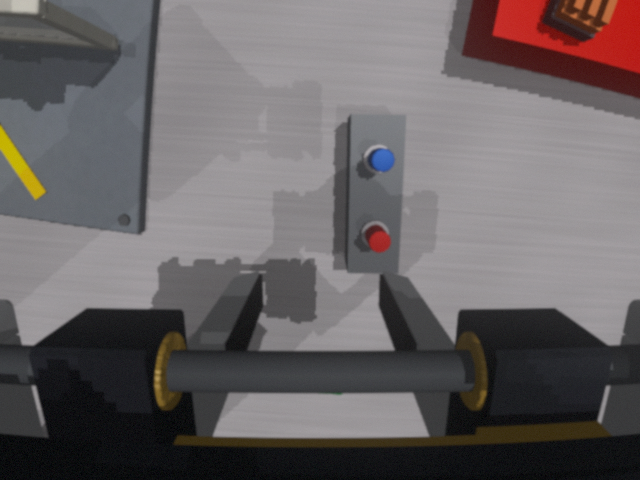

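Wrist view: red knob is at (378,240), blue at (381,159), both standing upright in the stand. I get closer and measure the red one from a second place.

```bash
python3 -m inch '[-0.083,0.334,0.2,0,0,0, -0.083,0.334,0.5,0,0,0, -0.083,0.334,0.7,0,0,0, -0.083,0.334,0.81,0,0,0, -0.083,0.334,0.81,0,0,0]'
python3 look.py w4 red
python3 - <<'E'
from h import *
a,b=dict(np.load("pics/w3.npz")),dict(np.load("pics/w4.npz"))
for n,c in(("a",a),("b",b)):
    m=mask(c["p"],"red");k,l,st,ce=cv2.connectedComponentsWithStats(m)
    for i in range(1,k):
        if 200<st[i][4]<3000:print(n,ce[i],st[i]); 
        if 200<st[i][4]<3000:
            x=np.argwhere(l==i)[:,::-1];print(cv2.minEnclosingCircle(x.astype(np.float32)),plane(c,[ce[i]],.086))
E
```

```text
time: 7.9
tool_pos: [0.4529, -0.3295, 0.1324]
eef_rot: [-3.136, 0.004, 0.068]
force: [-0.8, -0.5, 0.9]
opening: 0.0561
finger_force: 0.0
[ 0.45290934 -0.32951229  0.13240758] [-3.13612928  0.00429655  0.06831693] 7.9
red [326.  264.5] [ 309  242   34   43 1069] [ 0.4585 -0.3344  0.0865] top [ 0.4574 -0.3342  0.0883]
[ 2.20e-03  5.00e-04  2.16e-01 -9.00e-04  7.00e-04  2.00e-04]
a [378.7459893  240.38235294] [368 228  22  24 374]
((378.6436462402344, 239.649169921875), 11.6547212600708) [[ 0.456305   -0.33243852  0.086     ]]
b [326.04022451 264.53601497] [ 309  242   34   43 1069]
((325.5, 263.0), 21.148386001586914) [[ 0.45824641 -0.33443938  0.086     ]]
```

```bash
python3 -m inch '[0,0,0,0,0,0, 0,0,0,0,0,0, 0,0,0,0,0,0]'
python3 look.py w5 red
python3 - <<'E'
from h import *
c=dict(np.load("pics/w5.npz"));m=mask(c["p"],"red");k,l,st,ce=cv2.connectedComponentsWithStats(m)
i=1+np.argmax([200<s[4]<3000 for s in st[1:]])
x=np.argwhere(l==i)[:,::-1].astype(np.float32);r0=x[:,1].min()
# far end of the blob is the knob's top disc: fit its widest row from both ends
for r in range(int(r0),int(x[:,1].max())+1,4):
    q=x[x[:,1]==r][:,0];print(r,q.min(),q.max(),plane(c,[[(q.min()+q.max())/2,r]],.086)[0][:2].round(4))
E
```

```text
time: 8.25
tool_pos: [0.4553, -0.3317, 0.1374]
eef_rot: [3.14, -0.002, 0.067]
force: [0.4, -0.4, -0.2]
opening: 0.0567
finger_force: 0.0
[ 0.45525468 -0.33165345  0.13741797] [ 3.13960024e+00 -1.61425671e-03  6.71401643e-02] 8.25
red [321.3 266.2] [ 304  244   34   42 1008] [ 0.4571 -0.3332  0.0841] top [ 0.456  -0.3329  0.0858]
[-0.0137 -0.0164  0.2494  0.0003 -0.0003  0.    ]
244 318.0 323.0 [ 0.4705 -0.3318]
248 317.0 330.0 [ 0.4683 -0.3337]
252 316.0 333.0 [ 0.466  -0.3344]
256 312.0 334.0 [ 0.4637 -0.3337]
260 307.0 334.0 [ 0.4613 -0.3325]
264 306.0 336.0 [ 0.4589 -0.3329]
268 304.0 337.0 [ 0.4566 -0.3328]
272 305.0 337.0 [ 0.4542 -0.3332]
276 306.0 335.0 [ 0.4518 -0.3331]
280 309.0 332.0 [ 0.4495 -0.3333]
284 315.0 327.0 [ 0.4471 -0.3337]
```

```bash
python3 -c "
import cv2;p=cv2.imread('pics/w5.png')[200:340,220:430];cv2.imwrite('pics/c5.png',cv2.resize(p,None,fx=3,fy=3,interpolation=2))"
```

```text
(no output)
```

View pics/c5.png

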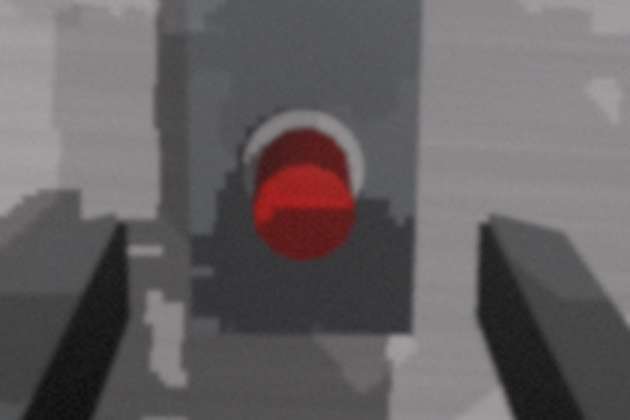

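Crop shows the knob's top disc at (321,270) full-frame, midway between the fingertips (about 0.4 mm off), so I go straight down and grip.

```bash
python3 -m inch '[0,0.003,0.15,0,0,0, 0,0.003,0.28,0,0,0, 0,0.003,0.36,0,0,0, 0,0.003,0.4,0,0,0, 0,0.003,0.4,0,0,0, 0,0.003,0.4,0,0,0]'
python3 -m inch '[0,0,0,0,0,0, 0,0,0,0,0,0, 0,0,0,0,0,0, 0,0,0,0,0,0, 0,0,0,0,0,0, 0,0,0,0,0,0, 0,0,0,0,0,0]' -1 30
```

```text
time: 8.9
tool_pos: [0.4551, -0.332, 0.0768]
eef_rot: [3.141, -0.001, 0.067]
force: [0.4, 0.2, -0.2]
opening: 0.0564
finger_force: 0.0
time: 9.6
tool_pos: [0.4547, -0.3316, 0.0761]
eef_rot: [3.141, -0.0, 0.067]
force: [0.0, -0.1, 0.7]
opening: 0.0196
finger_force: 30.0
```

```bash
python3 -m inch '[0,0,-0.15,0,0,0, 0,0,-0.4,0,0,0, 0,0,-0.7,0,0,0, 0,0,-1,0,0,0, 0,0,-1,0,0,0, 0,0,-1,0,0,0]'
python3 -m inch '[0.15,-0.2,-0.2,0,0,0, 0.28,-0.45,-0.4,0,0,0, 0.43,-0.7,-0.5,0,0,0, 0.43,-0.81,-0.5,0,0,0]'
python3 -m inch '[0.1,-0.25,0,0,0,0, 0.25,-0.5,0,0,0,0, 0.43,-0.75,0,0,0,0, 0.43,-0.81,0,0,0,0]'
python3 -m inch '[0.15,-0.25,0,0,0,0, 0.3,-0.5,0,0,0,0, 0.4,-0.7,0,0,0,0, 0.44,-0.78,0,0,0,0, 0.44,-0.81,0,0,0,0, 0.44,-0.81,0,0,0,0, 0.44,-0.81,0,0,0,0]'
python3 look.py w6 red blue
python3 - <<'E'
from h import *;from workcell import vision
for n in("scene","side"):
    p,d=vision.read_camera(n);np.savez(f"pics/{n}6.npz",p=p,d=d);cv2.imwrite(f"pics/{n}6.png",p[:,:,::-1])
a=cv2.imread("pics/scene6.png")[170:290,300:440];b=cv2.imread("pics/side6.png")[130:250,210:350];w=cv2.imread("pics/w6.png")[200:480,160:486]
w=cv2.resize(w,(280,240));A=np.vstack([cv2.resize(a,None,fx=2.8,fy=2.4,interpolation=2) if 0 else cv2.resize(a,(400,343),interpolation=2)]);B=cv2.resize(b,(400,343),interpolation=2)
cv2.imwrite("pics/c6.png",np.vstack([np.hstack([A,B]),np.hstack([w,np.zeros((240,520,3),np.uint8)])]))
E
```

```text
time: 10.2
tool_pos: [0.4549, -0.3318, 0.2267]
eef_rot: [3.14, -0.001, 0.067]
force: [-1.0, 0.2, -0.8]
opening: 0.0195
finger_force: 30.0
time: 10.6
tool_pos: [0.5124, -0.2035, 0.3013]
eef_rot: [-3.142, -0.001, 0.07]
force: [0.6, -0.1, -0.0]
opening: 0.0196
finger_force: 30.0
time: 11.0
tool_pos: [0.5671, -0.0773, 0.2974]
eef_rot: [-3.139, 0.005, 0.07]
force: [0.7, -0.6, -0.9]
opening: 0.0193
finger_force: 30.0
time: 11.7
tool_pos: [0.6244, 0.0437, 0.3005]
eef_rot: [3.141, 0.001, 0.065]
force: [-0.1, -0.2, -0.5]
opening: 0.0192
finger_force: 30.0
[0.62442126 0.04369236 0.3005484 ] [3.14122843e+00 8.74762716e-04 6.50355826e-02] 11.7
red [321.7 275.5] [309 272  26  11 129] [0.6343 0.0425 0.2884] top [0.6344 0.0425 0.2901]
red [320.4 311.5] [ 299  288   44   45 1450] [0.6261 0.0425 0.311 ] top [0.6261 0.0425 0.311 ]
blue [318.4 231. ] [ 288  204   62   63 2450] [0.6357 0.0446 0.1956] top [0.6357 0.0446 0.1956]
[-1.3002e+00  2.4073e+00  1.3390e+00  1.0000e-04  1.0000e-04 -3.0000e-04]
```

View pics/c6.png

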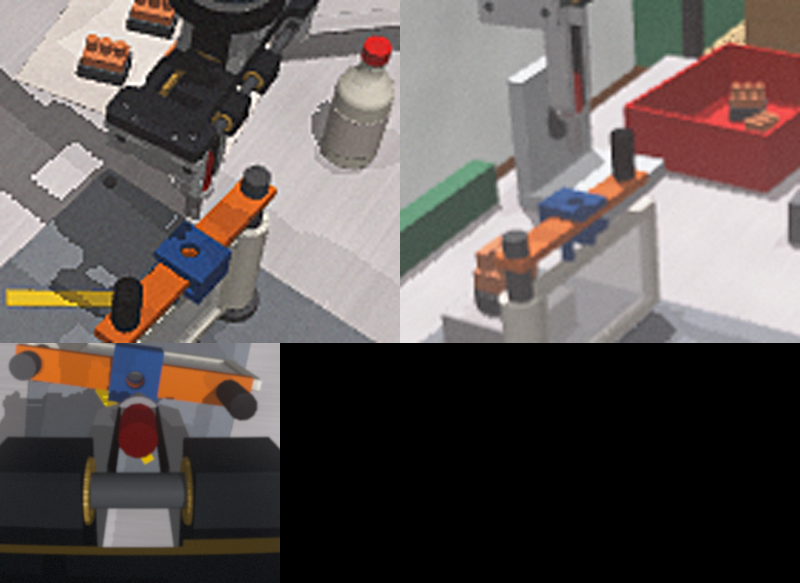

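Scene/side/wrist crops show the pin held upright above the fork, with its knob top at wrist (320,311) and the fork hole in view beyond. I measure the hole relative to the pin in that same wrist picture.

```bash
cat > rel.py <<'E'
from h import *;import sys
c=dict(np.load(f"pics/{sys.argv[1]}.npz"));p=c["p"];tcp=float(sys.argv[2])
def big(col):
    m=mask(p,col);k,l,st,ce=cv2.connectedComponentsWithStats(m);i=1+np.argmax(st[1:,4]);return (l==i).astype(np.uint8),st[i]
m,st=big("blue");x,y,w,h,_=st
hull=cv2.convexHull(cv2.findContours(m,0,2)[0][0]);f=cv2.fillConvexPoly(np.zeros_like(m),hull,1)
hole=cv2.morphologyEx(f&(1-m),cv2.MORPH_OPEN,np.ones((3,3),np.uint8))
for ce,s in blobs(hole,40):
    print("hole?",ce,s,plane(c,[ce],.195)[0].round(4), "bbox centre",plane(c,[(s[0]+s[2]/2-.5,s[1]+s[3]/2-.5)],.195)[0].round(4))
w4=plane(c,hull.reshape(-1,2),.195)[:,:2].astype(np.float32);print("fork rect",cv2.minAreaRect(w4))
m,st=big("red");x=np.argwhere(m)[:,::-1].astype(np.float32);(cc,r)=cv2.minEnclosingCircle(x);print("knob",cc,r,plane(c,[cc],tcp+.010)[0].round(4))
E
python3 rel.py w6 .3005
python3 - <<'E'
from h import *;from workcell import vision
for n in("scene","side"):
    z=np.load(f"pics/{n}6.npz")["p"];m=mask(z,"red");print(n,[b for b in blobs(m,8) if 150<b[0][1]<260 or n=="side"])
E
```

```text
hole? (np.float64(316.9), np.float64(242.7)) (np.int32(306), np.int32(232), np.int32(23), np.int32(22), np.int32(396)) [0.6273 0.0451 0.195 ] bbox centre [0.6274 0.045  0.195 ]
hole? (np.float64(323.5), np.float64(260.8)) (np.int32(314), np.int32(257), np.int32(21), np.int32(9), np.int32(111)) [0.6144 0.0396 0.195 ] bbox centre [0.6143 0.0392 0.195 ]
fork rect ((0.6326977610588074, 0.044626399874687195), (0.03836016356945038, 0.040211569517850876), 85.76261138916016)
knob (320.39337158203125, 310.0071105957031) 22.710172653198242 [0.6266 0.0426 0.3105]
scene [((np.float64(431.5), np.float64(187.4)), (np.int32(427), np.int32(183), np.int32(10), np.int32(10), np.int32(82))), ((np.float64(372.9), np.float64(226.8)), (np.int32(372), np.int32(223), np.int32(3), np.int32(8), np.int32(13)))]
side [((np.float64(332.2), np.float64(160.7)), (np.int32(289), np.int32(145), np.int32(82), np.int32(33), np.int32(524))), ((np.float64(340.1), np.float64(157.8)), (np.int32(338), np.int32(157), np.int32(5), np.int32(3), np.int32(8))), ((np.float64(192.9), np.float64(285.5)), (np.int32(188), np.int32(283), np.int32(11), np.int32(6), np.int32(57)))]
```

```bash
python3 -m inch '[0.005,-0.0145,0.06,0,0,0, 0.005,-0.0145,0.13,0,0,0, 0.005,-0.0145,0.17,0,0,0, 0.005,-0.0145,0.18,0,0,0, 0.005,-0.0145,0.18,0,0,0, 0.005,-0.0145,0.18,0,0,0]'
python3 look.py w7 >/dev/null; python3 rel.py w7 .2735
python3 - <<'E'
from h import *
from workcell import robot
s=robot.read_state();print(s["tool_pos"],s["eef_rot"])
E
```

```text
time: 12.45
tool_pos: [0.6257, 0.0474, 0.2742]
eef_rot: [3.141, -0.001, 0.067]
force: [-0.4, -0.3, -0.3]
opening: 0.0197
finger_force: 30.0
hole? (np.float64(322.5), np.float64(256.4)) (np.int32(305), np.int32(243), np.int32(35), np.int32(27), np.int32(566)) [0.6263 0.0448 0.195 ] bbox centre [0.6265 0.0452 0.195 ]
hole? (np.float64(299.1), np.float64(259.5)) (np.int32(295), np.int32(257), np.int32(9), np.int32(6), np.int32(44)) [0.6232 0.0595 0.195 ] bbox centre [0.6232 0.0596 0.195 ]
fork rect ((0.6362047791481018, 0.04456260800361633), (0.03840620815753937, 0.03342364728450775), 84.55777740478516)
knob (320.0, 302.0) 30.413911819458008 [0.6311 0.0466 0.2835]
[0.62579988 0.04733314 0.27441858] [ 3.14145206e+00 -8.03332669e-04  6.66478127e-02]
```

```bash
python3 -m inch '[-0.003,0.01,0.03,0,0,0, -0.003,0.01,0.06,0,0,0, -0.003,0.01,0.09,0,0,0, -0.003,0.01,0.11,0,0,0, -0.003,0.01,0.11,0,0,0, -0.003,0.01,0.11,0,0,0, -0.003,0.01,0.11,0,0,0]'
python3 -m inch '[0,0,0.01,0,0,0, 0,0,0.02,0,0,0, 0,0,0.03,0,0,0, 0,0,0.04,0,0,0, 0,0,0.04,0,0,0, 0,0,0.04,0,0,0]'
```

```text
time: 13.2
tool_pos: [0.6253, 0.0458, 0.2577]
eef_rot: [3.142, -0.0, 0.067]
force: [0.0, -0.8, -0.7]
opening: 0.0191
finger_force: 30.0
time: 13.8
tool_pos: [0.6252, 0.0458, 0.2514]
eef_rot: [-3.142, 0.0, 0.067]
force: [-0.2, -0.7, -1.6]
opening: 0.0194
finger_force: 30.0
```

```bash
python3 -m inch '[0,0,0.02,0,0,0, 0,0,0.04,0,0,0, 0,0,0.06,0,0,0, 0,0,0.07,0,0,0, 0,0,0.07,0,0,0]'
python3 -m inch '[0,0,0.015,0,0,0, 0,0,0.03,0,0,0, 0,0,0.045,0,0,0, 0,0,0.05,0,0,0, 0,0,0.05,0,0,0]'
```

```text
time: 14.3
tool_pos: [0.625, 0.0458, 0.2405]
eef_rot: [-3.141, 0.001, 0.067]
force: [0.1, 0.2, -0.0]
opening: 0.0194
finger_force: 30.0
time: 14.8
tool_pos: [0.6251, 0.0458, 0.2332]
eef_rot: [-3.142, 0.0, 0.067]
force: [0.3, -0.1, -0.7]
opening: 0.0194
finger_force: 30.0
```

```bash
python3 -m inch '[0,0,0.02,0,0,0, 0,0,0.04,0,0,0, 0,0,0.06,0,0,0, 0,0,0.07,0,0,0, 0,0,0.07,0,0,0]'
python3 -m inch '[0,0,0.01,0,0,0, 0,0,0.02,0,0,0, 0,0,0.02,0,0,0, 0,0,0.02,0,0,0]'
```

```text
time: 15.3
tool_pos: [0.625, 0.0459, 0.2225]
eef_rot: [-3.141, 0.001, 0.067]
force: [-0.4, -0.5, 0.1]
opening: 0.0194
finger_force: 30.0
time: 15.7
tool_pos: [0.6255, 0.0458, 0.221]
eef_rot: [3.141, -0.001, 0.067]
force: [-2.5, -0.3, 4.4]
opening: 0.0195
finger_force: 30.0
```

```bash
python3 -m inch '[0,0,0,0,0,0, 0,0,0,0,0,0, 0,0,0,0,0,0, 0,0,0,0,0,0, 0,0,0,0,0,0]' 0.1
python3 -m inch '[0,0,-0.1,0,0,0, 0,0,-0.3,0,0,0, 0,0,-0.6,0,0,0, 0,0,-0.6,0,0,0]'
python3 - <<'E'
from h import *;from workcell import robot,vision
cs=[]
for n in("scene","side"):
    p,d=vision.read_camera(n);c=vision.get_calibration(n);m=mask(p,"red")
    for ce,s in blobs(m,20):
        t=plane(c,[ce],.21)[0]
        if abs(t[0]-.626)<.04 and abs(t[1]-.0455)<.04:print(n,ce,s,t.round(4)); top=(s[0]+s[2]/2-.5,s[1]+3.0); cs.append((c,top))
if len(cs)==2:print("knob top approx",tri(*cs[0],*cs[1]))
E
python3 look.py w8 red
```

```text
time: 16.2
tool_pos: [0.6251, 0.0458, 0.2197]
eef_rot: [-3.142, 0.0, 0.067]
force: [0.3, -0.3, -0.1]
opening: 0.0515
finger_force: 0.0
time: 16.6
tool_pos: [0.6283, 0.0456, 0.3193]
eef_rot: [3.139, -0.014, 0.067]
force: [0.5, 0.2, -0.1]
opening: 0.0516
finger_force: 0.0
scene (np.float64(366.4), np.float64(251.2)) (np.int32(362), np.int32(244), np.int32(10), np.int32(15), np.int32(115)) [0.6226 0.049  0.21  ]
[0.62600126 0.04578351 0.31267037] [ 3.14086691 -0.00428785  0.06670624] 16.7
red [320.2 252.8] [306 235  29  35 811] [0.6269 0.0449 0.2269] top [0.6257 0.0449 0.2289]
[-1.3229e+00  2.4178e+00  1.4139e+00  1.0000e-04 -7.0000e-04 -0.0000e+00]
```

```bash
python3 -m inch '[-0.076,0.528,0.05,0,0,-0.2276, -0.076,0.528,0.05,0,0,-0.2276, -0.076,0.528,0.05,0,0,-0.2276, -0.076,0.528,0.05,0,0,-0.2276, -0.076,0.528,0.05,0,0,-0.2276, -0.076,0.528,0.05,0,0,-0.2276, -0.076,0.528,0.05,0,0,-0.2276, -0.076,0.528,0.05,0,0,-0.2276, -0.076,0.528,0.05,0,0,-0.2276, -0.076,0.528,0.05,0,0,-0.2276, -0.076,0.528,0.05,0,0,-0.2276, -0.076,0.528,0.05,0,0,-0.2276]' 0.28
python3 look.py w9 red
python3 - <<'E'
from h import *;from workcell import robot
s=robot.read_state();print(move(s,[.620,-.034,.212],1.497))
E
```

```text
time: 17.95
tool_pos: [0.6186, -0.0338, 0.3011]
eef_rot: [-3.139, -0.0, 1.495]
force: [0.0, 0.2, 0.1]
opening: 0.0602
finger_force: 0.0
[ 0.61857875 -0.03384455  0.30114213] [-3.13933480e+00 -3.80952010e-04  1.49473147e+00] 17.95
red [321.8 125.3] [306 108  33  35 870] [0.6258 0.0445 0.2315] top [0.6258 0.0445 0.2315]
[-2.0490e+00 -9.4720e-01  1.3423e+00 -3.0000e-04  2.0000e-04  2.2720e-01]
[-4.000e-04  9.500e-03  5.965e-01 -3.000e-04 -0.000e+00 -3.000e-04]
```

View pics/w9.png

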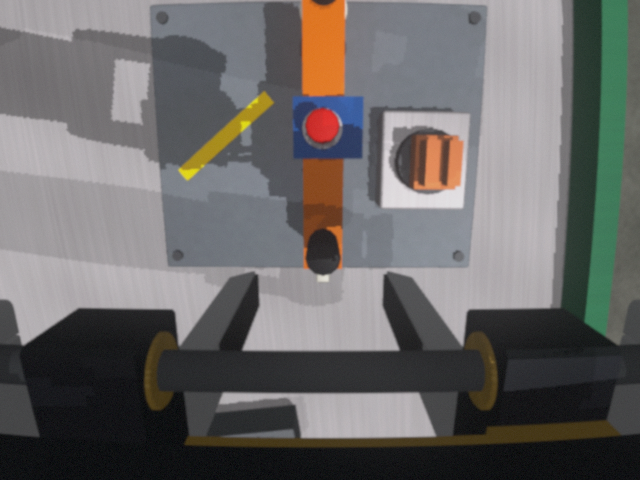

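Wrist view: pin is upright in the fork with its knob at (322,125) and top at z 0.2315, so it is fully home. The black grip at (323,250) is centred between the fingers. I descend and grip.

```bash
python3 -m inch '[0,0.009,0.2,0,0,0, 0,0.009,0.4,0,0,0, 0,0.009,0.55,0,0,0, 0,0.009,0.595,0,0,0, 0,0.009,0.595,0,0,0]'
python3 -m inch '[0,0,0,0,0,0, 0,0,0,0,0,0, 0,0,0,0,0,0, 0,0,0,0,0,0, 0,0,0,0,0,0, 0,0,0,0,0,0, 0,0,0,0,0,0]' -1 40
python3 - <<'E'
from h import *;from workcell import robot
s=robot.read_state();th0=np.radians(-94.2);print(s["tool_pos"])
for dth in range(5,51,5):
    t=th0-np.radians(dth);dl=.17*np.array([np.cos(t)-np.cos(th0),np.sin(t)-np.sin(th0)])
    print(dth,move(s,np.r_[s["tool_pos"][:2]+dl,s["tool_pos"][2]],s["eef_rot"][2]-np.radians(dth)))
E
```

```text
time: 18.5
tool_pos: [0.6198, -0.0339, 0.2121]
eef_rot: [-3.139, -0.0, 1.496]
force: [-0.4, -0.2, 0.5]
opening: 0.06
finger_force: 0.0
time: 19.2
tool_pos: [0.6198, -0.0341, 0.2136]
eef_rot: [-3.14, 0.0, 1.497]
force: [-5.0, 0.3, 4.6]
opening: 0.0212
finger_force: 40.0
[ 0.61984169 -0.03406844  0.21356403]
5 [ 0.0042 -0.0988  0.0002 -0.0003  0.      0.0139]
10 [ 0.0171 -0.1968  0.0003 -0.0003  0.      0.0278]
15 [ 3.840e-02 -2.934e-01  5.000e-04 -3.000e-04  1.000e-04  4.170e-02]
20 [ 6.810e-02 -3.877e-01  7.000e-04 -3.000e-04  1.000e-04  5.560e-02]
25 [ 1.058e-01 -4.790e-01  8.000e-04 -3.000e-04  1.000e-04  6.940e-02]
30 [ 1.514e-01 -5.668e-01  1.000e-03 -3.000e-04  1.000e-04  8.330e-02]
35 [ 2.045e-01 -6.502e-01  1.100e-03 -3.000e-04  1.000e-04  9.720e-02]
40 [ 2.646e-01 -7.287e-01  1.300e-03 -3.000e-04  1.000e-04  1.111e-01]
45 [ 3.314e-01 -8.016e-01  1.400e-03 -3.000e-04  1.000e-04  1.250e-01]
50 [ 4.042e-01 -8.685e-01  1.500e-03 -3.000e-04  1.000e-04  1.389e-01]
```

```bash
python3 -m inch '[0.001,-0.04,0,0,0,0.006, 0.004,-0.099,0,0,0,0.014, 0.01,-0.15,0,0,0,0.021, 0.017,-0.197,0,0,0,0.028, 0.027,-0.245,0,0,0,0.035, 0.038,-0.293,0,0,0,0.042, 0.053,-0.34,0,0,0,0.049, 0.068,-0.388,0,0,0,0.056, 0.087,-0.433,0,0,0,0.063, 0.106,-0.479,0,0,0,0.069, 0.128,-0.523,0,0,0,0.076, 0.151,-0.567,0,0,0,0.083]'
python3 - <<'E'
from h import *;from workcell import robot
s=robot.read_state();H=np.array([.6323,.1355]);th=np.arctan2(*(s["tool_pos"][:2]-H)[::-1]);print(np.degrees(th),np.linalg.norm(s["tool_pos"][:2]-H),s["wrist_torque"])
t0=np.radians(-94.2-30)
for a in(34,38,42,46,48,50,52):
    t=np.radians(-94.2-a);dl=.17*np.array([np.cos(t)-np.cos(t0),np.sin(t)-np.sin(t0)]);y0=1.497-np.radians(30)
    s2=dict(tool_pos=np.zeros(3),eef_rot=[np.pi,0,y0]);print(a,move(s2,np.r_[dl,0],1.497-np.radians(a)))
E
```

```text
time: 20.4
tool_pos: [0.5379, -0.0056, 0.2136]
eef_rot: [3.139, -0.001, 0.973]
force: [2.2, -2.2, -0.3]
opening: 0.0208
finger_force: 40.0
-123.79036202517464 0.1697242225746644 [-0.04084503 -0.03864965  0.14711816]
34 [ 0.0027 -0.0791 -0.      0.     -0.      0.0111]
38 [ 0.011  -0.1577 -0.     -0.     -0.      0.0222]
42 [ 0.0247 -0.2356 -0.      0.     -0.      0.0333]
46 [ 0.0437 -0.3124 -0.      0.     -0.      0.0444]
48 [ 0.0553 -0.3502 -0.      0.     -0.      0.05  ]
50 [ 0.0682 -0.3877 -0.     -0.     -0.      0.0556]
52 [ 0.0823 -0.4246 -0.      0.     -0.      0.0611]
```

```bash
python3 -m inch '[0.001,-0.04,0,0,0,0.0056, 0.003,-0.079,0,0,0,0.011, 0.006,-0.118,0,0,0,0.017, 0.011,-0.158,0,0,0,0.022, 0.017,-0.197,0,0,0,0.028, 0.025,-0.236,0,0,0,0.033, 0.033,-0.274,0,0,0,0.039, 0.044,-0.312,0,0,0,0.044, 0.055,-0.35,0,0,0,0.05, 0.068,-0.388,0,0,0,0.0556, 0.068,-0.388,0,0,0,0.0556, 0.068,-0.388,0,0,0,0.0556]'
python3 look.py w10 red
python3 - <<'E'
from h import *;from workcell import robot,vision
s=robot.read_state();H=np.array([.6323,.1355]);th=np.arctan2(*(s["tool_pos"][:2]-H)[::-1]);print("lever",np.degrees(th)+94.2,np.linalg.norm(s["tool_pos"][:2]-H),s["force"],s["wrist_torque"])
for n in("wrist","scene","side"):
    if n=="wrist": c=dict(np.load("pics/w10.npz"));p,d=c["p"],c["d"]
    else: p,d=vision.read_camera(n);c=vision.get_calibration(n);np.savez(f"pics/{n}10.npz",p=p,d=d);cv2.imwrite(f"pics/{n}10.png",p[:,:,::-1])
    m=mask(p,"blue");k,l,st,ce=cv2.connectedComponentsWithStats(m)
    for i in range(1,k):
        if st[i][4]<50:continue
        mm=(l==i).astype(np.uint8)
        mm=mm*(np.ones_like(mm));q=pts(c,d,mm)
        q=q[(q[:,2]>.19)&(q[:,2]<.2)] if len(q) else q
        if len(q)>30 and abs(q[:,0].mean()-.58)<.15 and abs(q[:,1].mean()-.06)<.15:
            r=cv2.minAreaRect(q[:,:2].astype(np.float32));f=np.array(r[0])-H;print(n,r,"fork centre angle",np.degrees(np.arctan2(f[1],f[0]))+94.2,np.linalg.norm(f))
E
```

```text
time: 21.6
tool_pos: [0.4951, 0.0357, 0.2136]
eef_rot: [3.141, -0.0, 0.627]
force: [-1.0, -2.3, 3.6]
opening: 0.0213
finger_force: 40.0
[0.49513527 0.03566447 0.21355046] [ 3.14081121e+00 -3.47362138e-04  6.26759713e-01] 21.6
red [324.4 109.5] [ 298   82   54   57 2323] [0.5612 0.0802 0.2312] top [0.5612 0.0802 0.2312]
[-1.6547e+00  1.8062e+00  7.5780e-01  1.0000e-04 -1.0000e-04  8.9100e-02]
lever -49.73566996236953 0.169620500423874 [-0.39695386 -2.3914008   2.98758656] [-0.1939872   0.33123685  0.13961702]
wrist ((0.5646896362304688, 0.07701794803142548), (0.03919692710042, 0.045364100486040115), 37.98915100097656) fork centre angle -44.940636992843096 0.0893941367848216
scene ((0.5632531642913818, 0.07662080228328705), (0.039053816348314285, 0.044998086988925934), 35.26209259033203) fork centre angle -45.344349907201334 0.09074263300751571
```

View pics/w10.png

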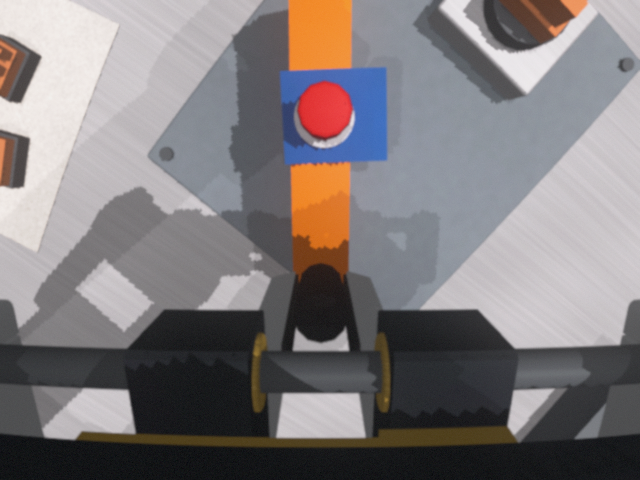

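Wrist view: fork (281–386, 67–163) is turned about 1.8° relative to the lever because of pin play, so the guard is at about 48°. I swing 2° further.

```bash
python3 -m inch '[0,-0.02,0,0,0,0.003, 0.001,-0.04,0,0,0,0.0057, 0.001,-0.04,0,0,0,0.0057, 0.001,-0.04,0,0,0,0.0057, 0.001,-0.04,0,0,0,0.0057, 0.001,-0.04,0,0,0,0.0057]'
python3 look.py w11 red
python3 - <<'E'
from h import *;from workcell import robot,vision
s=robot.read_state();H=np.array([.6323,.1355]);th=np.arctan2(*(s["tool_pos"][:2]-H)[::-1]);print("lever",np.degrees(th)+94.2,s["force"])
def rect(c):
    m=mask(c["p"],"blue");k,l,st,ce=cv2.connectedComponentsWithStats(m);i=1+np.argmax(st[1:,4])
    h=cv2.convexHull(cv2.findContours((l==i).astype(np.uint8),0,2)[0][0]).reshape(-1,2);return cv2.minAreaRect(plane(c,h,.195)[:,:2].astype(np.float32))
for n in("w2","w9","w10","w11"):
    c=dict(np.load(f"pics/{n}.npz"));
    if n in("w2",):
        x=mask(c["p"],"blue");x[:130]=0;x[230:]=0;v,u=np.nonzero(x);print(n,cv2.minAreaRect(plane(c,np.c_[u,v],.195)[:,:2].astype(np.float32)));
    else: print(n,rect(c))
    v,u=np.nonzero(mask(c["p"],"yellow"))
    if len(u)>100:l=cv2.fitLine(plane(c,np.c_[u,v],.02)[:,:2].astype(np.float32),2,0,.01,.01).ravel();print(" stripe",l,np.degrees(np.arctan2(l[1],l[0])))
    if n in("w10","w11","w9"):
        m=mask(c["p"],"red");k,l,st,ce=cv2.connectedComponentsWithStats(m);i=1+np.argmax(st[1:,4]);q,r=cv2.minEnclosingCircle(np.argwhere(l==i)[:,::-1].astype(np.float32));f=plane(c,[q],.231)[0][:2]-H;print(" pin angle",np.degrees(np.arctan2(f[1],f[0]))+94.2,np.linalg.norm(f))
p,d=vision.read_camera("side");a=p[130:330,180:420,::-1];p,d=vision.read_camera("scene");b=p[180:380,250:490,::-1];cv2.imwrite("pics/c11.png",np.vstack([cv2.resize(np.hstack([a,b]),(800,333),interpolation=2)]))
E
```

```text
time: 22.35
tool_pos: [0.4915, 0.0409, 0.2135]
eef_rot: [3.142, -0.0, 0.59]
force: [-1.3, -2.9, 5.6]
opening: 0.0211
finger_force: 40.0
[0.49149191 0.04089971 0.21354728] [ 3.14156367e+00 -1.19598074e-04  5.90088953e-01] 22.35
red [324.6 109.5] [ 298   82   54   56 2315] [0.5592 0.083  0.2312] top [0.5592 0.083  0.2312]
[-1.5864  1.9088  0.7568 -0.     -0.      0.0833]
lever -51.91417399631244 [-1.10180102 -3.26880856  5.97518076]
w2 ((0.6290183067321777, 0.044378697872161865), (0.03684024140238762, 0.04374746233224869), 85.6247787475586)
 stripe [0.81904566 0.5737284  0.5039315  0.04215918] 35.010624
w9 ((0.6304688453674316, 0.05464933067560196), (0.019624220207333565, 0.044170163571834564), 85.04530334472656)
 stripe [0.99996597 0.00825385 0.51293314 0.04367111] 0.47291583
 pin angle 0.061951963156872125 0.0911508307209944
w10 ((0.5645970106124878, 0.07700499892234802), (0.03907710313796997, 0.04525015875697136), 37.969970703125)
 pin angle -47.91106556051595 0.09011921677652242
w11 ((0.5623942613601685, 0.07959961891174316), (0.0390494242310524, 0.04543720930814743), 36.17015838623047)
 pin angle -50.057900577112505 0.08996579016828535
```

View pics/c11.png

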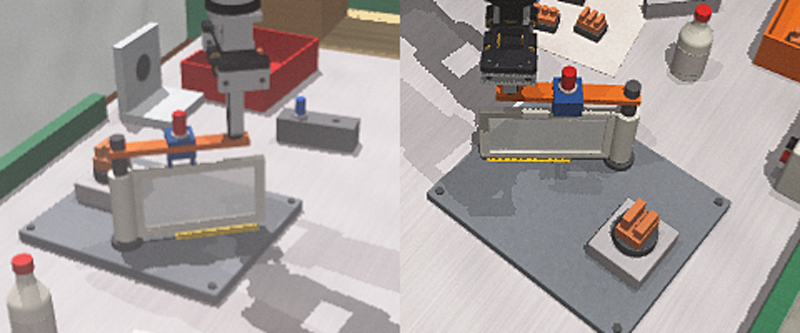

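Side and scene crops show the panel standing over the yellow stripe, the pin home, and the blue pin in its stand. The guard is at about 49.5°, so I trim by 0.4°, settle and hand in.

```bash
python3 -m inch '[0,-0.008,0,0,0,0.0011, 0,-0.008,0,0,0,0.0011, 0,-0.008,0,0,0,0.0011, 0,-0.008,0,0,0,0.0011, 0,-0.008,0,0,0,0.0011]' && python3 -c "
from workcell import robot,finish_job
s=robot.read_state();print(s['tool_pos'],s['qd'].round(3),s['force']);print(finish_job())"
```

```text
time: 23.0
tool_pos: [0.4909, 0.0417, 0.2135]
eef_rot: [3.141, -0.0, 0.583]
force: [-0.6, -3.1, 5.0]
opening: 0.022
finger_force: 40.0
[0.49092526 0.0417435  0.2135028 ] [-0.001 -0.    -0.001  0.     0.001 -0.001] [-0.57142428 -3.10789664  5.02121768]
the job is handed in; nothing more can be done
None
```

I handed the job in at 23.0 s of robot time: the lever went back to its stop, the pin is fully home, and the arm is holding the guard by the black grip over the yellow stripe, about 50° open (measured to within roughly 1°).

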